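# Close up the bench tool chest

### The job

Close up the red tool chest for the night using only the fingertips from outside: push both open drawers fully home, then, once both are in, press the raised lid down until it is fully shut, easing it down without slamming. Do not grip or lift anything, keep the fingers off the tools in the drawers and off the underside of the lid, and leave the things standing around the chest where they are.

Things in the scene. Friction and masses are not known exactly. Their poses are not given: they have to be found in the camera images.
- chest: red steel tool chest fixed to the bench, 200 mm deep (its x) by 300 mm wide (its y), its rim 125 mm above the bench (137 mm to the top of the shut lid). Origin: centre of its underside on the bench; its own x axis points level from front to back (the direction in which drawers are pushed shut), its y axis to the left as seen by someone facing its front, z up. Two drawers side by side under an open till with a lid; the wide drawer front below them is a dummy
- left_drawer (a joint): opening of the left drawer (on the chest's +y side) in m: 0 = fully home against its stop, grows as it slides out along the chest's -x; 0.13 fully out. It slides with about 2.5 N of friction and stays where it is left
- right_drawer (a joint): opening of the right drawer (chest's -y side) in m, as for the left one
- left_drawer_pull (a point): centre of the front face of the left drawer's aluminium pull strip (128 mm wide, 18 mm tall, solid, standing 10 mm proud of the red front panel). It lies 85 mm above the bench and 40 mm below the chest's rim; when the drawer is home it is 22 mm in front of the chest's body, at chest (-0.122, 0.0715, 0.085). The drawer's front panel is 136 mm wide and reaches from 47 to 95 mm above the bench
- right_drawer_pull (a point): the same for the right drawer; home at chest (-0.122, -0.0715, 0.085)
- left_drawer_tools: black insert with hand tools lying in the left drawer, filling it from right behind the front panel to the back, tools up to 92 mm above the bench. Origin: at the drawer's pull point; not to be touched
- right_drawer_tools: black insert with sockets in the right drawer, as in the left; not to be touched
- lid (a joint): angle of the lid in rad: 0 = fully shut (level, on the rim), grows as it swings up; about 1 at the start. The hinge is stiff (about 0.65 N m of friction, and damped): the lid stays at any angle and 6 N pressed near its free edge moves it
- lid_hinge (a point): middle of the lid's hinge axis, which runs along the chest's y on top of its rear wall, at chest (0.100, 0, 0.125). The red lid is a flat plate 206 mm long from the hinge to its free edge, 306 mm wide and 12 mm thick: its underside passes through the hinge axis, its outer face is 12 mm from that plane. Shut, it reaches from the hinge forwards along the chest's -x
- lid_press (a point): point on the lid's outer (upper when shut) face, on its centre line, 155 mm from the hinge line: a good place to press; 137 mm above the bench when shut
- lid_pad: grey pad under the lid, 5 mm thick, 170 by 270 mm, on its inner face. Origin at the hinge; not to be touched
- glue: loose bystander: white glue bottle with an orange cap, 54 mm diameter, 150 mm tall; leave it where it is. Origin: centre of its underside
- screw_jar: loose bystander: glass screw jar with a steel cap, 64 mm diameter, 75 mm tall; leave it where it is. Origin: centre of its underside
- tape: loose bystander: yellow and black tape measure, 65 by 34 mm, 62 mm tall; leave it where it is. Origin: centre of its underside
- offcut: loose bystander: pale wood offcut lying flat, 90 by 50 mm, 22 mm thick; leave it where it is. Origin: centre of its underside

How it is judged:
By the outcome, as a careful person would: the job done as asked, in the order asked, and still so for the second after the job is handed in, with the robot touching nothing.
It also fails if it takes over 64 s, if anything falls off the work surface, if the arm or the gripper's body presses on something with over 40 N, if the wrist force passes 120 N, or if a joint passes its speed limit or range.

### The arm

A 6-joint arm with a two-finger parallel gripper is mounted at the origin on the work surface. World frame = base frame: x ahead of the robot, y to its left, z up, the work surface at z = 0. Lengths are in m, angles in rad, forces in N, time in s.
With the tool pointing down it reaches from about 0.3 to 0.875 m from the base axis. Payload 6.4 kg.
Tool frame: the origin (TCP) lies at the very end of the fingers, on their centre line; the grasp point (between the pads) lies 19 mm behind it (manip.grasp_offset is the distance from the TCP to the grasp point, in m); z points along the fingers, x is the direction in which the jaws open and shut, and the axes are right-handed (so a half turn about z gives the same grasp; the last joint's range is limited). The gripper opens to 88 mm and grips with 3 to 60 N. Pads are 18 mm wide; open, the fingers measure 123 mm over their backs; the gripper's body (75 mm by 187 mm) begins 45 mm behind the grasp point.
Start: joints at [-1.462, 0.181, 1.607, -0, 1.354, -0.206], TCP at [0.178, -0.547, 0.239] pointing down, gripper open.
Joint ranges: [-2.99, 2.99], [-0.89, 2.07], [0.3, 2.58], [-1.14, 4.28], [0, 2.63], [-3.12, 3.12]. Speed limits (rad/s): [2.57, 2.57, 3.01, 3.14, 3.14, 3.14].

### API

Orientations are given as a unit quaternion [x, y, z, w].
In Python, from station import telemetry, capture, camera_params, manip gives the robot as it stands. The module is installed in compiled form; this text tells all that it offers.
- The arm moves only by the shell command python3 -m inch 'ROWS'. ROWS is JSON, a list of rows, each a list of 7 numbers: the shift along the tool's x, y, z in mm, then the turn, a rotation vector about the tool's x, y, z in degrees, then the closure in counts, from 0 (fully open) to 255 (shut). In form: [[x, y, z, wx, wy, wz, claw], ...]. A call has 1 to 5 rows; each row is the pose to reach, as a shift and turn from the pose measured when the call began, along the tool's axes at that moment; what a row does not reach only later rows make up. A row lasts 1/8 s, in which the tool goes at most 62.5 mm and 10.7 degrees, less where a joint would pass 70% of its speed; a pose out of reach is approached as far as the arm can. A call with a gripper value outside its range is refused whole. The fingers move at their own pace and stop on an object; the grip force is fixed at half the most. Time passes only in rows, so rows that repeat a pose let the fingers close. It gives the time, the measured TCP pose, the force and the opening at its end, in the units of the state.
- telemetry.state(): the state, without advancing time (a new reading comes with each control period).
- capture(name): name is "side" or "top" or "wrist"; returns the picture (420x560x3 uint8, red, green, blue); there is no depth.
- camera_params(name): a dict with "mtx" (3x3 intrinsics, pixels), "dist_coeffs" ([k1, k2, p1, p2, k3] as OpenCV has them; the pictures are not rectified), "position" and "rotation" of the camera in the world; the wrist camera has in their place "T_tool_cam" (4x4, takes a point from camera to tool coordinates, whose origin is the TCP and whose axes are the tool frame's). Camera axes: x right, y down, z forward; pixel columns grow to the right and rows downward; lengths in m; the calibration is good to about 2 mm. A picture is of the moment at which its call begins: read the wrist's pose just before it. camera_params takes no time and is no camera call.
- manip.hand_in(): hands the job in, once; it reports no verdict.
The state is a dict: "time_s": time; "joint_pos": joint angles; "joint_vel": joint speeds; "effort": joint torques, N m; "ee_pos": TCP position; "orientation": TCP orientation; "ft_force": force on the tool from outside, world axes, zero at the start; "ft_torque": the same for the moment, N m; "finger_gap": finger opening in m.
Only numpy, scipy, OpenCV 4.12 (cv2) and the standard library are available. Lean on these libraries where they do the work, as an engineer would, in place of code of your own. Each camera call takes 0.05 s, during which the arm holds its last target. There are 200 camera calls.

## Working session

There is one attempt and no reset: what is moved stays moved. The work goes in short steps, Python scripts to look and compute and a shell command to move; the robot and the scene stay as the last step left them, time stands still between calls to the robot, and variables do not carry over. Pictures are saved under pics/ and viewed, on a budget of 10 in all, crops included, one or two more only if the job needs it, and the job is handed in when it is done.

```bash
mkdir -p pics; python3 - <<'E'
from station import telemetry, capture, camera_params
import cv2, numpy as np
for n in ("side","top"):
    im=capture(n); cv2.imwrite(f"pics/{n}0.png",im[:,:,::-1])
    p=camera_params(n); print(n,{k:np.round(v,4).tolist() for k,v in p.items()})
s=telemetry.state(); print(s)
E
```

```text
side {'mtx': [[495.7519, 0.0, 282.8545], [0.0, 495.7519, 214.706], [0.0, 0.0, 1.0]], 'dist_coeffs': [-0.0143, 0.0, 0.0, 0.0, 0.0], 'position': [0.8779, 0.5037, 1.0451], 'rotation': [0.2709, 0.9184, -0.2781, -0.076]}
top {'mtx': [[534.3687, 0.0, 279.2506], [0.0, 534.3687, 208.4743], [0.0, 0.0, 1.0]], 'dist_coeffs': [0.0005, 0.0, 0.0, 0.0, 0.0], 'position': [0.3939, 0.0036, 1.3448], 'rotation': [-0.7014, 0.7098, -0.0516, 0.0394]}
{'time_s': 0.1, 'joint_pos': array([-1.46229735e+00,  1.81451547e-01,  1.60787462e+00, -2.02208168e-06,
        1.35376771e+00, -2.06327416e-01]), 'joint_vel': array([ 0.00038946, -0.00118039, -0.00225617,  0.00067487, -0.00169539,
        0.00074892]), 'effort': array([ 4.31764438e-04, -4.34817302e+01, -3.42694974e+01,  7.03204656e-02,
        3.40035826e-02, -3.50528796e-05]), 'ee_pos': array([ 0.17800002, -0.54627397,  0.2379249 ]), 'orientation': array([ 8.09212914e-01, -5.87515018e-01, -5.04908630e-04, -5.55417323e-04]), 'ft_force': array([ 0.24191705, -0.20567598,  0.16281662]), 'ft_torque': array([-0.02710202,  0.02322805, -0.03245541]), 'finger_gap': 0.0879295570373826}
```

View pics/side0.png

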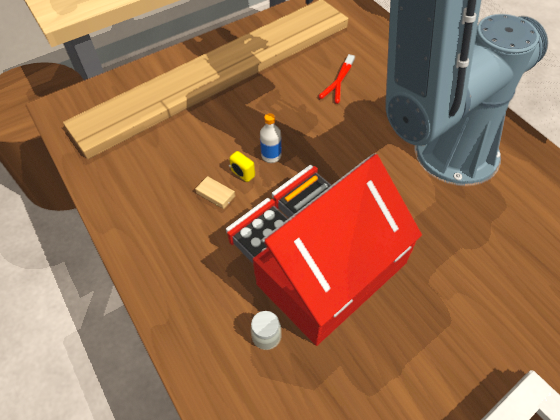

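View pics/top0.png

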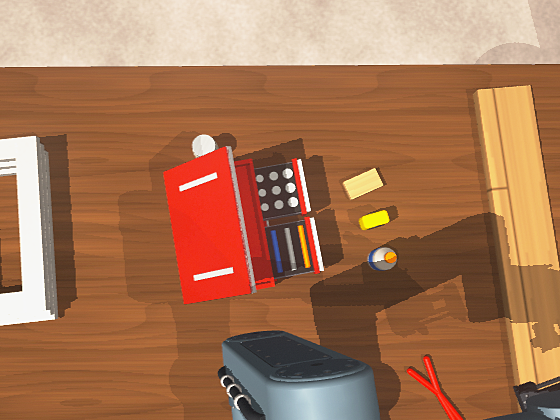

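The top view shows the chest with its front facing world −y. The left drawer has its pull strip around (318,245), and the right drawer (sockets) around (304,186). The lid spans (165,170)–(253,295). In front of the chest are the offcut (363,183), tape (374,219) and glue (383,258), and the jar is at (204,146). Next I'll measure these.

```bash
cat > h.py <<'E'
import cv2, numpy as np
from scipy.spatial.transform import Rotation as R
from station import telemetry, capture, camera_params
def ray(n,px):
    p=camera_params(n); u=cv2.undistortPoints(np.array(px,float).reshape(-1,1,2),np.array(p["mtx"]),np.array(p["dist_coeffs"])).reshape(-1,2)
    d=R.from_quat(p["rotation"]).apply(np.c_[u,np.ones(len(u))]); return np.array(p["position"]),d
def onz(n,px,z):
    o,d=ray(n,px); return o+d*((z-o[2])/d[:,2])[:,None]
def tri(a,pa,b,pb):
    o1,d1=ray(a,pa); o2,d2=ray(b,pb); out=[]
    for u,v in zip(d1,d2):
        s=np.linalg.lstsq(np.c_[u,-v],o2-o1,rcond=None)[0]; out.append((o1+s[0]*u+o2+s[1]*v)/2)
    return np.array(out)
def comps(n,mask,amin=40):
    c,_=cv2.findContours(mask.astype(np.uint8),cv2.RETR_EXTERNAL,cv2.CHAIN_APPROX_NONE)
    return [k for k in c if cv2.contourArea(k)>amin]
E
python3 - <<'E'
from h import *
for n in ("top","side"):
    im=cv2.imread(f"pics/{n}0.png"); hsv=cv2.cvtColor(im,cv2.COLOR_BGR2HSV); h,s,v=cv2.split(hsv)
    print(n)
    for nm,m in (("white",(s<60)&(v>190)),("red",((h<6)|(h>174))&(s>180)&(v>90)),("yel",(h>24)&(h<34)&(s>180)&(v>150)),("pale",(h>12)&(h<26)&(s<140)&(v>170))):
        for c in comps(n,m,25):
            x,y,w,hh=cv2.boundingRect(c)
            if (n=="top" and 150<x<410 and y>120) or (n=="side" and 180<x<430 and 110<y<360):
                print(nm,int(cv2.contourArea(c)),(x,y,w,hh),cv2.boxPoints(cv2.minAreaRect(c)).round(1).tolist())
E
python3 - <<'E'
import cv2,numpy as np
a=cv2.imread('pics/top0.png')[125:320,155:415]; cv2.imwrite('pics/topc.png',cv2.resize(a,None,fx=3,fy=3,interpolation=cv2.INTER_CUBIC))
a=cv2.imread('pics/side0.png')[105:355,185:435]; cv2.imwrite('pics/sidec.png',cv2.resize(a,(600,600),interpolation=cv2.INTER_CUBIC))
E
```

```text
top
white 1234 (288, 387, 44, 33) [[288.0, 387.0], [331.0, 387.0], [331.0, 419.0], [288.0, 419.0]]
white 178 (194, 267, 40, 14) [[193.10000610351562, 274.6000061035156], [231.89999389648438, 266.6000061035156], [233.10000610351562, 272.20001220703125], [194.1999969482422, 280.20001220703125]]
white 89 (374, 248, 11, 14) [[374.0, 248.0], [384.0, 248.0], [384.0, 261.0], [374.0, 261.0]]
white 169 (310, 217, 14, 54) [[309.29998779296875, 217.6999969482422], [313.5, 216.89999389648438], [323.6000061035156, 269.8999938964844], [319.3999938964844, 270.70001220703125]]
white 52 (290, 197, 8, 10) [[290.0, 197.0], [297.0, 197.0], [297.0, 206.0], [290.0, 206.0]]
white 50 (287, 183, 9, 10) [[286.70001220703125, 183.3000030517578], [293.79998779296875, 181.8000030517578], [295.6000061035156, 191.10000610351562], [288.5, 192.5]]
white 169 (179, 173, 38, 18) [[178.39999389648438, 185.8000030517578], [215.60000610351562, 171.89999389648438], [217.5, 176.89999389648438], [180.3000030517578, 190.89999389648438]]
white 45 (285, 169, 8, 9) [[285.0, 169.0], [292.0, 169.0], [292.0, 177.0], [285.0, 177.0]]
[... 4512 characters left out ...]
6000061035156, 182.89999389648438], [370.3999938964844, 180.8000030517578], [397.5, 228.60000610351562], [393.6000061035156, 230.8000030517578]]
pale 595 (195, 176, 40, 33) [[194.6999969482422, 188.39999389648438], [206.39999389648438, 171.60000610351562], [236.5, 192.39999389648438], [224.8000030517578, 209.3000030517578]]
pale 81 (272, 165, 41, 30) [[271.29998779296875, 192.10000610351562], [310.20001220703125, 163.60000610351562], [312.1000061035156, 166.1999969482422], [273.20001220703125, 194.6999969482422]]
pale 203 (262, 124, 17, 21) [[259.5, 128.39999389648438], [272.70001220703125, 123.30000305175781], [279.79998779296875, 141.8000030517578], [266.6000061035156, 146.89999389648438]]
```

View pics/topc.png

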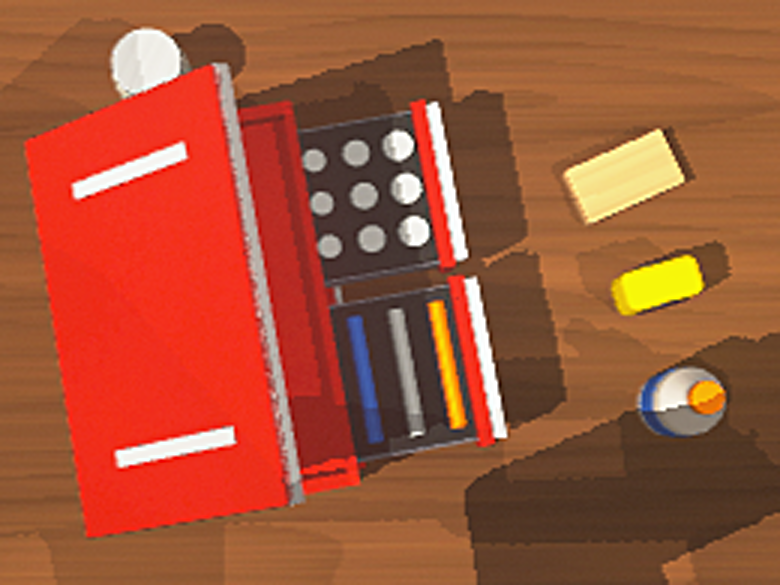

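View pics/sidec.png

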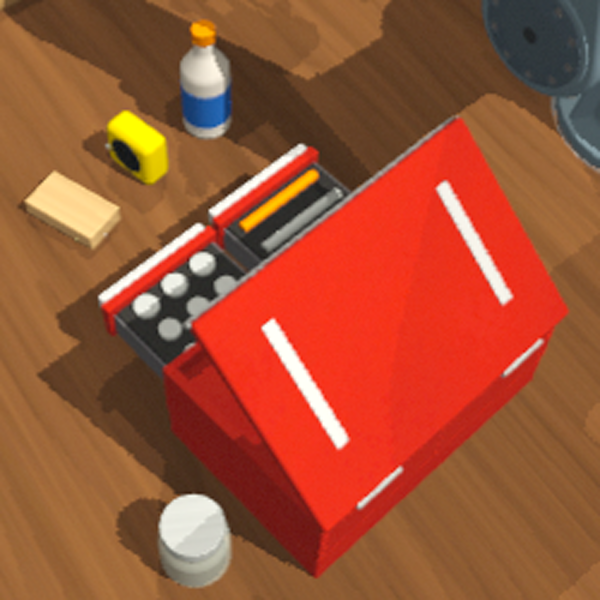

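The crops show the rim's front corners at about (252.7,159) and (274,286.3) in the top image. The lid corners are visible in both views, and nothing stands right in front of the pulls. Next I'll work out the poses.

```bash
cat >> h.py <<'E'
rim=onz("top",[(252.7,159),(274,286.3)],.125)   # right-front, left-front
E
python3 - <<'E'
from h import *
np.set_printoptions(precision=4,suppress=True)
print("rim",rim,np.linalg.norm(rim[0]-rim[1]))
T=tri("top",[(226.7,146.7),(251.7,293.3),(163.3,172.3),(184,304)],"side",[(265.4,239.6),(376.7,154.2),(319.2,324.6),(421.7,234.2)])
print("lid R-free,L-free,R-hinge,L-hinge\n",T, np.linalg.norm(T[0]-T[1]),np.linalg.norm(T[0]-T[2]),np.linalg.norm(T[1]-T[3]))
st=onz("top",[(300.8,159.2),(310.6,211),(313.7,217.4),(323.7,270.2)],.094)
print("strips R,R,L,L",st,np.linalg.norm(st[0]-st[1]),np.linalg.norm(st[2]-st[3]))
ys=[(rim[1]-rim[0]),(st[1]-st[0]),(st[3]-st[2]),T[1]-T[0],T[3]-T[2]]
print("yaw of chest x:",[np.degrees(np.arctan2(-v[0],v[1]))  for v in ys])
# chest y axis = (cos.. ) ; x axis = rotate y by -90
y=ys[0][:2]+ys[1][:2]*1+ys[2][:2]+ys[4][:2]; y/=np.linalg.norm(y); x=np.array([y[1],-y[0]])
o=rim[:,:2].mean(0)+.1*x; hm=T[2:,:2].mean(0)
print("x",x,"y",y,"origin from rim",o)
f=lambda p:np.c_[(p[:,:2]-o)@x,(p[:,:2]-o)@y,p[:,2]]
print("strips chest",f(st)); print("lid chest",f(T))
by=np.vstack([onz("top",[(363,185)],.022),onz("top",[(373,219.5)],.062),onz("top",[(390.5,257.5)],.15),onz("top",[(204,146)],.075)])
print("offcut,tape,glue,jar",by,f(by))
s=telemetry.state(); print(R.from_quat(s["orientation"]).as_matrix())
E
```

```text
rim [[ 0.6686  0.0417  0.125 ]
 [ 0.3746 -0.0044  0.125 ]] 0.2975473432835963
lid R-free,L-free,R-hinge,L-hinge
 [[0.6629 0.0916 0.2641]
 [0.3631 0.0417 0.2617]
 [0.6382 0.2445 0.1379]
 [0.3388 0.1959 0.1354]] 0.3039367641251143 0.19987441651433344 0.20078143400339798
strips R,R,L,L [[ 0.674  -0.0722  0.094 ]
 [ 0.5489 -0.0931  0.094 ]
 [ 0.5336 -0.1001  0.094 ]
 [ 0.4097 -0.1208  0.094 ]] 0.1267714081894998 0.12567962746836264
yaw of chest x: [np.float64(98.91570782985883), np.float64(99.4794802298771), np.float64(99.46573064153156), np.float64(99.43656209126483), np.float64(99.21635079360763)]
x [-0.1597  0.9872] y [-0.9872 -0.1597] origin from rim [0.5056 0.1174]
strips chest [[-0.214  -0.1359  0.094 ]
 [-0.2147 -0.0092  0.094 ]
 [-0.2192  0.0071  0.094 ]
 [-0.2198  0.1327  0.094 ]]
lid chest [[-0.0506 -0.1511  0.2641]
 [-0.0519  0.1528  0.2617]
 [ 0.1043 -0.1512  0.1379]
 [ 0.1041  0.1521  0.1354]]
offcut,tape,glue,jar [[ 0.6223 -0.2321  0.022 ]
 [ 0.5305 -0.2464  0.062 ]
 [ 0.4352 -0.2654  0.15  ]
 [ 0.7131  0.1612  0.075 ]] [[-0.3636 -0.0594  0.022 ]
 [-0.3631  0.0335  0.062 ]
 [-0.3667  0.1306  0.15  ]
 [ 0.0101 -0.2119  0.075 ]]
[[ 0.3097 -0.9509 -0.0002]
 [-0.9508 -0.3097  0.0015]
 [-0.0015 -0.0003 -1.    ]]
```

The chest's x axis is at 99.2° yaw and its origin is at (0.506, 0.117). The drawers are open about 97 mm (left) and 92 mm (right). The lid is at about 0.68 rad. I'll add a helper that turns chest-frame targets into tool-frame deltas.

```bash
cat > go.py <<'E'
import sys,numpy as np
from scipy.spatial.transform import Rotation as R
from station import telemetry
# usage: go.py cx cy z tilt_deg [more targets]: TCP in chest frame; tilt>0: fingers point towards chest +x
o=np.array([.5056,.1174]); x=np.array([-.1597,.9872]); y=np.array([-.9872,-.1597])
s=telemetry.state(); q=R.from_quat(s["orientation"]); p=np.array(s["ee_pos"]); d=p[:2]-o
zz=q.as_matrix()[:,2]
print("now chest x %.1f y %.1f z %.1f mm tilt %.1f"%(d@x*1e3,d@y*1e3,p[2]*1e3,np.degrees(np.arctan2(zz[:2]@x,-zz[2]))),"F chest %.1f %.1f %.1f"%(s["ft_force"][:2]@x,s["ft_force"][:2]@y,s["ft_force"][2]),"t %.2f gap %.3f"%(s["time_s"],s["finger_gap"]),"j",np.round(s["joint_pos"],2))
a=list(map(float,sys.argv[1:]))
X=np.r_[x,0];Y=np.r_[y,0]
for i in range(0,len(a),4):
    cx,cy,cz,t=a[i:i+4]; t=np.radians(t)
    z=np.sin(t)*X-np.cos(t)*np.r_[0,0,1]; M=np.c_[-Y,np.cross(z,-Y),z]
    P=np.r_[o+cx*x+cy*y,cz]
    print(np.round(q.inv().apply(P-p)*1e3,1).tolist(),np.round((q.inv()*R.from_matrix(M)).as_rotvec(degrees=True),1).tolist())
E
python3 go.py -.265 .0715 .24 15
```

```text
now chest x -602.9 y 429.4 z 237.9 mm tilt 0.1 F chest -0.2 -0.2 0.2 t 0.10 gap 0.088 j [-1.46  0.18  1.61 -0.    1.35 -0.21]
[-278.8, -405.6, -1.5] [12.3, -10.6, -80.7]
```

```bash
python3 -m inch '[[-279,-406,-2,12,-11,-81,255],[-279,-406,-2,12,-11,-81,255],[-279,-406,-2,12,-11,-81,255],[-279,-406,-2,12,-11,-81,255],[-279,-406,-2,12,-11,-81,255]]'; python3 go.py -.265 .0715 .24 15
```

```text
time_s: 0.72
ee_pos: [0.3687, -0.2968, 0.2397]
orientation: [0.982, -0.163, -0.01, -0.09]
ft_force: [1.7, -1.0, 0.3]
finger_gap: 0.0402
now chest x -387.0 y 201.3 z 239.7 mm tilt 10.1 F chest -1.3 -1.5 0.3 t 0.72 gap 0.040 j [-1.    0.03  1.78  0.11  1.48 -0.69]
[57.8, -166.5, 26.0] [4.3, -3.3, -27.7]
```

```bash
python3 -m inch '[[58,-166,26,4,-3,-28,255],[58,-166,26,4,-3,-28,255],[58,-166,26,4,-3,-28,255],[58,-166,26,4,-3,-28,255],[58,-166,26,4,-3,-28,255]]'; python3 go.py -.25 .0715 .082 15; python3 -c "
from h import *
a=capture('side');b=capture('wrist');cv2.imwrite('pics/m1.png',np.vstack([a[60:300],b[::2,::2].repeat(1,0) if 0 else cv2.copyMakeBorder(b[::2,::2],0,0,0,280,cv2.BORDER_CONSTANT)])[:,:,::-1])"
```

```text
time_s: 1.35
ee_pos: [0.477, -0.1562, 0.2395]
orientation: [0.988, 0.081, -0.009, -0.127]
ft_force: [0.1, -1.2, -1.1]
finger_gap: 0.0007
now chest x -265.5 y 72.0 z 239.5 mm tilt 14.7 F chest -1.2 0.1 -1.1 t 1.35 gap 0.001 j [-0.67  0.12  1.7   0.17  1.51 -0.86]
[-0.1, 24.9, 156.3] [0.3, -0.2, 0.2]
```

View pics/m1.png

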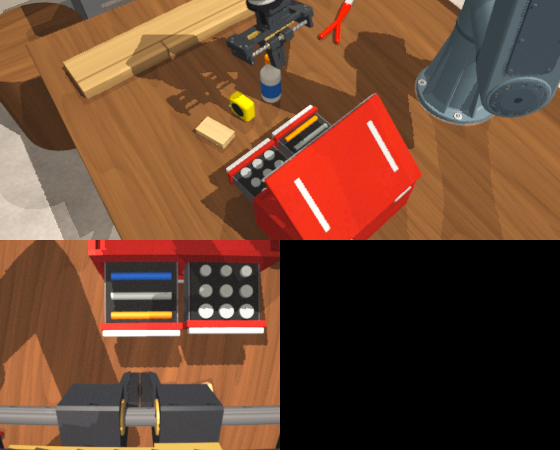

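The side and wrist views show that the wide gripper body lies along the chest's y, with the closed fingers in front of the left drawer and clear of the glue. Descending.

```bash
python3 -m inch '[[0,4,40,0,0,0,255],[0,9,80,0,0,0,255],[0,14,120,0,0,0,255],[0,19,158,0,0,0,255],[0,18,158,0,0,0,255]]'; python3 go.py -.225 .0715 .082 15 -.16 .0715 .082 15 -.135 .0715 .082 15
```

```text
time_s: 2.08
ee_pos: [0.4711, -0.1343, 0.0801]
orientation: [0.988, 0.079, -0.011, -0.129]
ft_force: [-0.5, -0.5, 0.4]
finger_gap: 0.0009
now chest x -243.0 y 74.2 z 80.1 mm tilt 14.9 F chest -0.4 0.5 0.4 t 2.08 gap 0.001 j [-0.64  0.3   1.84  0.19  1.19 -0.89]
[2.7, -17.9, 2.8] [0.1, 0.0, -0.1]
[2.6, -80.7, 19.5] [0.1, 0.0, -0.1]
[2.6, -104.8, 26.0] [0.1, 0.0, -0.1]
```

```bash
python3 -m inch '[[3,-10,1,0,0,0,255],[3,-20,3,0,0,0,255],[3,-30,6,0,0,0,255],[3,-40,9,0,0,0,255],[3,-50,12,0,0,0,255]]'; python3 go.py  -.145 .0715 .082 15 -.135 .0715 .082 15
```

```text
time_s: 2.7
ee_pos: [0.4665, -0.0826, 0.0821]
orientation: [0.988, 0.079, -0.01, -0.129]
ft_force: [0.9, -3.8, 3.0]
finger_gap: 0.0004
now chest x -191.2 y 70.6 z 82.1 mm tilt 14.9 F chest -3.9 -0.2 3.0 t 2.70 gap 0.000 j [-0.56  0.25  1.9   0.21  1.17 -0.82]
[-1.0, -44.6, 11.9] [0.1, -0.1, -0.0]
[-1.0, -54.3, 14.4] [0.1, -0.1, -0.0]
```

```bash
python3 -m inch '[[0,-9,2,0,0,0,255],[0,-18,5,0,0,0,255],[0,-27,7,0,0,0,255],[0,-36,10,0,0,0,255],[0,-45,12,0,0,0,255]]'; python3 go.py  -.135 .0715 .082 15 -.125 .0715 .082 15
```

```text
time_s: 3.32
ee_pos: [0.4588, -0.036, 0.0818]
orientation: [0.988, 0.079, -0.01, -0.129]
ft_force: [-0.0, -3.3, -1.3]
finger_gap: 0.0008
now chest x -143.9 y 70.7 z 81.8 mm tilt 14.9 F chest -3.3 0.6 -1.3 t 3.33 gap 0.001 j [-0.48  0.21  1.95  0.23  1.14 -0.76]
[-0.8, -8.7, 2.1] [0.1, -0.0, -0.0]
[-0.8, -18.3, 4.7] [0.1, -0.0, -0.0]
```

```bash
python3 -m inch '[[0,-3,1,0,0,0,255],[0,-6,1,0,0,0,255],[0,-8,2,0,0,0,255],[0,-10,2,0,0,0,255],[0,-12,3,0,0,0,255]]'; python3 go.py  -.125 .0715 .082 15 
```

```text
time_s: 3.95
ee_pos: [0.4571, -0.0251, 0.0821]
orientation: [0.989, 0.079, -0.01, -0.127]
ft_force: [-2.2, -13.0, 2.2]
finger_gap: 0.0001
now chest x -133.0 y 70.6 z 82.1 mm tilt 14.7 F chest -12.5 4.3 2.2 t 3.95 gap 0.000 j [-0.46  0.2   1.96  0.23  1.14 -0.74]
[-0.9, -7.7, 2.1] [0.3, -0.1, -0.0]
```

```bash
python3 -m inch '[[0,-2,0,0,0,0,255],[0,-4,1,0,0,0,255],[0,-4,1,0,0,0,255],[0,-4,1,0,0,0,255]]'; python3 go.py  -.16 .0715 .09 15 -.16 .0715 .125 15
```

```text
time_s: 4.45
ee_pos: [0.4571, -0.025, 0.0823]
orientation: [0.989, 0.079, -0.009, -0.124]
ft_force: [-3.9, -17.7, -1.3]
finger_gap: 0.0003
now chest x -132.8 y 70.6 z 82.3 mm tilt 14.2 F chest -16.9 6.7 -1.3 t 4.45 gap 0.000 j [-0.46  0.2   1.97  0.22  1.13 -0.73]
[-0.9, 24.5, -14.1] [0.8, -0.1, 0.0]
[-0.9, 15.9, -48.1] [0.8, -0.1, 0.0]
```

```bash
python3 -m inch '[[0,30,-8,1,0,0,255],[0,70,-19,1,0,0,255],[0,111,-29,1,0,0,255],[0,111,-29,1,0,0,255]]'; python3 go.py  -.245 -.0715 .082 15
```

```text
time_s: 4.95
ee_pos: [0.476, -0.1404, 0.0832]
orientation: [0.988, 0.078, -0.009, -0.132]
ft_force: [0.9, 0.6, -0.3]
finger_gap: 0.0005
now chest x -249.7 y 70.3 z 83.2 mm tilt 15.2 F chest 0.5 -0.9 -0.3 t 4.95 gap 0.001 j [-0.65  0.31  1.82  0.2   1.21 -0.89]
[141.8, -4.7, 2.8] [-0.2, -0.2, -0.2]
```

```bash
python3 -m inch '[[47,0,1,0,0,0,255],[95,0,2,0,0,0,255],[142,-1,2,0,0,0,255],[142,-3,3,0,0,0,255],[142,-5,3,0,0,0,255]]'; python3 go.py  -.195 -.0715 .082 15 
```

```text
time_s: 5.58
ee_pos: [0.614, -0.111, 0.081]
orientation: [0.988, 0.078, -0.011, -0.133]
ft_force: [0.3, 1.1, 0.2]
finger_gap: 0.0007
now chest x -242.7 y -70.5 z 81.0 mm tilt 15.4 F chest 1.0 -0.5 0.2 t 5.58 gap 0.001 j [-0.48  0.54  1.5   0.22  1.27 -0.72]
[0.9, -46.3, 11.7] [-0.4, -0.0, -0.1]
```

```bash
python3 -m inch '[[0,-10,2,0,0,0,255],[-1,-19,5,0,0,0,255],[-1,-28,7,0,0,0,255],[-1,-37,9,0,0,0,255],[-1,-46,12,0,0,0,255]]'; python3 go.py  -.145 -.0715 .082 15 
```

```text
time_s: 6.2
ee_pos: [0.6051, -0.0638, 0.0817]
orientation: [0.988, 0.078, -0.011, -0.133]
ft_force: [-0.9, -2.5, 0.8]
finger_gap: 0.0006
now chest x -194.8 y -69.3 z 81.7 mm tilt 15.4 F chest -2.3 1.3 0.8 t 6.20 gap 0.001 j [-0.42  0.5   1.56  0.24  1.24 -0.67]
[2.1, -48.1, 12.8] [-0.4, 0.0, -0.1]
```

```bash
python3 -m inch '[[1,-10,2,0,0,0,255],[1,-19,5,0,0,0,255],[1,-28,7,0,0,0,255],[2,-38,10,0,0,0,255],[2,-48,13,0,0,0,255]]'; python3 go.py  -.13 -.0715 .082 15 
```

```text
time_s: 6.82
ee_pos: [0.5993, -0.0136, 0.082]
orientation: [0.988, 0.078, -0.011, -0.133]
ft_force: [-1.8, -3.5, 2.1]
finger_gap: 0.0007
now chest x -144.3 y -71.5 z 82.0 mm tilt 15.4 F chest -3.1 2.4 2.1 t 6.83 gap 0.001 j [-0.35  0.47  1.6   0.25  1.21 -0.61]
[-0.1, -13.8, 3.8] [-0.4, 0.0, -0.1]
```

```bash
python3 -m inch '[[0,-4,1,0,0,0,255],[0,-8,2,0,0,0,255],[0,-11,3,0,0,0,255],[0,-14,4,0,0,0,255],[0,-16,4,0,0,0,255]]'; python3 go.py  -.13 -.0715 .082 15 
```

```text
time_s: 7.45
ee_pos: [0.5972, -0.0011, 0.0822]
orientation: [0.988, 0.078, -0.01, -0.13]
ft_force: [-1.2, -20.2, -3.1]
finger_gap: 0.0002
now chest x -131.6 y -71.5 z 82.2 mm tilt 15.0 F chest -19.8 4.4 -3.1 t 7.45 gap 0.000 j [-0.32  0.46  1.61  0.25  1.2  -0.59]
[-0.0, -1.5, 0.6] [0.0, -0.0, -0.1]
```

```bash
python3 -m inch '[[0,-1,0,0,0,0,255],[0,-2,0,0,0,0,255],[0,40,-10,0,0,0,255],[0,80,-60,0,0,0,255],[0,60,-122,0,0,0,255]]'; python3 go.py -.2 0 .36 15
```

```text
time_s: 8.07
ee_pos: [0.6107, -0.0921, 0.1799]
orientation: [0.988, 0.076, -0.012, -0.131]
ft_force: [1.0, -0.1, 0.8]
finger_gap: 0.0003
now chest x -223.6 y -70.3 z 179.9 mm tilt 15.1 F chest -0.2 -1.0 0.8 t 8.07 gap 0.000 j [-0.45  0.4   1.47  0.22  1.42 -0.65]
[-71.1, -69.2, -167.6] [-0.1, 0.1, -0.4]
```

```bash
python3 -m inch '[[-20,-20,-50,0,0,0,255],[-40,-40,-100,0,0,0,255],[-60,-55,-140,0,0,0,255],[-71,-69,-168,0,0,0,255],[-71,-69,-168,0,0,0,255]]'; python3 go.py -.05 0 .38 -15 .05 0 .36 -39; python3 -c "
from h import *
a=capture('top');b=capture('side');cv2.imwrite('pics/m2.png',np.vstack([a[100:330],b[100:370]])[:,:,::-1])"
```

```text
time_s: 8.7
ee_pos: [0.5385, -0.0801, 0.3635]
orientation: [0.989, 0.076, -0.009, -0.13]
ft_force: [0.3, -1.0, -0.2]
finger_gap: 0.0004
now chest x -200.2 y -0.9 z 363.5 mm tilt 15.0 F chest -1.1 -0.1 -0.2 t 8.70 gap 0.000 j [-0.49  0.11  1.46  0.21  1.73 -0.63]
[-1.9, -149.4, 22.9] [-30.0, -0.1, -0.4]
[-2.6, -240.8, 68.0] [-54.0, -0.0, -0.4]
```

View pics/m2.png

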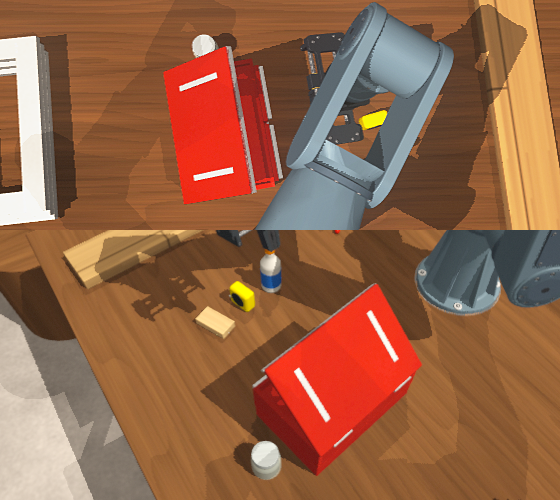

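Both drawers look home: in the top view only the narrow strip edges show beside the rim, at about (265,170)–(275,225). The bystanders haven't moved. I'll check numerically before moving to the lid.

```bash
python3 - <<'E'
from h import *
im=cv2.imread("pics/m2.png")[:230]; hsv=cv2.cvtColor(im,cv2.COLOR_BGR2HSV); h,s,v=cv2.split(hsv)
o=np.array([.5056,.1174]); x=np.array([-.1597,.9872]); y=np.array([-.9872,-.1597])
for c in comps("top",(s<70)&(v>150),15):
    b=cv2.boxPoints(cv2.minAreaRect(c)); 
    if 245<b[:,0].mean()<300:
        P=onz("top",b+[0,100],.094)[:,:2]-o; print(cv2.contourArea(c),np.c_[P@x,P@y].round(4).tolist())
E
```

```text
139.5 [[-0.1129, 0.0072], [-0.1213, 0.0071], [-0.1222, 0.1329], [-0.1139, 0.1329]]
154.5 [[-0.0458, -0.0227], [-0.0554, -0.0227], [-0.0566, 0.1542], [-0.0471, 0.1541]]
130.5 [[-0.112, -0.1361], [-0.1201, -0.1362], [-0.121, -0.0111], [-0.113, -0.011]]
```

```bash
python3 -m inch '[[-2,-30,4,-6,0,0,255],[-2,-60,7,-12,0,0,255],[-2,-90,12,-18,0,0,255],[-2,-120,17,-24,0,0,255],[-2,-150,22,-30,0,0,255]]'; python3 go.py .03 0 .33 -30 .019 0 .271 -39
```

```text
time_s: 9.43
ee_pos: [0.5125, 0.0696, 0.3757]
orientation: [0.988, 0.077, 0.007, 0.13]
ft_force: [0.6, 0.4, -0.3]
finger_gap: 0.0007
now chest x -48.3 y 0.8 z 375.7 mm tilt -15.0 F chest 0.3 -0.6 -0.3 t 9.43 gap 0.001 j [ 0.06 -0.01  1.56 -0.26  1.57 -0.09]
[0.6, -87.4, 23.9] [-15.0, 0.4, -0.2]
[1.0, -92.0, 83.7] [-24.0, 0.5, -0.2]
```

The pull fronts are at chest x −0.1217 (left) and −0.1206 (right), against −0.122 when home. That matches, and both stalled on their stops. Moving to the lid.

```bash
python3 -m inch '[[0,-44,8,-8,0,0,255],[1,-87,24,-15,0,0,255],[1,-90,44,-20,0,0,255],[1,-92,64,-24,0,0,255],[1,-92,84,-24,0,0,255]]'; python3 - <<'E'
import subprocess,numpy as np
a=[]
for th,g in ((.68,.02),(.68,.008),(.68,0),(.64,0),(.6,0)):
    a+=[.1-.155*np.cos(th)+(.012+g)*np.sin(th),0,.125+.155*np.sin(th)+(.012+g)*np.cos(th),-np.degrees(th)]
print(subprocess.run(["python3","go.py"]+[f"{v:.4f}" for v in a],capture_output=True,text=True).stdout)
E
```

```text
time_s: 10.05
ee_pos: [0.5014, 0.1368, 0.2666]
orientation: [0.94, 0.076, 0.021, 0.333]
ft_force: [-0.4, -0.3, -0.4]
finger_gap: 0.0006
now chest x 19.8 y 1.1 z 266.6 mm tilt -39.0 F chest -0.2 0.4 -0.4 t 10.05 gap 0.001 j [ 0.4   0.23  1.64 -0.66  1.5   0.37]
[1.4, 3.5, 27.7] [0.0, 0.7, 0.2]
[1.5, 3.5, 39.7] [0.0, 0.7, 0.2]
[1.6, 3.6, 47.7] [0.0, 0.7, 0.2]
[1.7, 3.9, 53.9] [2.3, 0.7, 0.2]
[1.7, 4.0, 60.1] [4.6, 0.7, 0.2]
```

Approaching until there is light contact.

```bash
python3 -m inch '[[1,3,15,0,0,0,255],[1,3,28,0,0,0,255],[1,3,36,0,0,0,255],[1,4,42,0,0,0,255],[1,4,46,0,0,0,255]]'
cat > lid.py <<'E'
import subprocess,sys,numpy as np
a=[]
for v in sys.argv[1:]:
    th=float(v)
    a+=[.1-.155*np.cos(th)+.012*np.sin(th),0,.125+.155*np.sin(th)+.012*np.cos(th),-np.degrees(th)]
print(subprocess.run(["python3","go.py"]+[f"{v:.4f}" for v in a],capture_output=True,text=True).stdout)
E
python3 lid.py .68 .64 .6 .56 .52
```

```text
time_s: 10.68
ee_pos: [0.5075, 0.1048, 0.2342]
orientation: [0.94, 0.075, 0.021, 0.333]
ft_force: [-0.1, 0.9, 2.0]
finger_gap: 0.0007
now chest x -12.8 y 0.2 z 234.2 mm tilt -39.0 F chest 0.9 -0.0 2.0 t 10.68 gap 0.001 j [ 0.35  0.24  1.7  -0.67  1.41  0.37]
[0.2, -1.3, 2.0] [0.1, 0.6, 0.2]
[0.3, -0.9, 8.2] [2.3, 0.6, 0.2]
[0.3, -0.8, 14.4] [4.6, 0.6, 0.1]
[0.4, -1.0, 20.6] [6.9, 0.6, 0.1]
[0.5, -1.5, 26.8] [9.2, 0.6, 0.1]
```

```bash
python3 -m inch '[[0,-1,4,1,0,0,255],[0,-1,8,2.3,0,0,255],[0,-1,12.5,3.7,0,0,255],[0,-1,16.5,5.2,0,0,255],[0,-1,20.5,6.8,0,0,255]]'; python3 lid.py .56 .52 .48 .44 .4
```

```text
time_s: 11.3
ee_pos: [0.5094, 0.0928, 0.2175]
orientation: [0.958, 0.076, 0.017, 0.276]
ft_force: [0.9, 1.2, 2.4]
finger_gap: 0.0005
now chest x -24.9 y 0.1 z 217.5 mm tilt -32.1 F chest 1.0 -1.1 2.4 t 11.30 gap 0.001 j [ 0.27  0.2   1.73 -0.57  1.33  0.28]
[0.1, 0.1, 0.0] [-0.0, 0.6, 0.1]
[0.2, 0.3, 6.2] [2.3, 0.6, 0.1]
[0.3, 0.5, 12.4] [4.6, 0.6, 0.1]
[0.3, 0.4, 18.6] [6.9, 0.6, 0.1]
[0.4, -0.0, 24.9] [9.2, 0.6, 0.0]
```

```bash
python3 -m inch '[[0,0,5,2,0,0,255],[0,0,10,3.7,0,0,255],[0,0,15,5.5,0,0,255],[0,0,20,7.4,0,0,255],[0,0,25,9.2,0,0,255]]'; python3 lid.py .4 .36 .32 .28 .24; python3 -c "
from h import *
b=capture('side');cv2.imwrite('pics/m3.png',b[100:370,150:470,::-1])"
```

```text
time_s: 11.92
ee_pos: [0.5113, 0.0797, 0.1958]
orientation: [0.977, 0.077, 0.011, 0.197]
ft_force: [0.8, 0.9, 1.4]
finger_gap: 0.0003
now chest x -38.1 y 0.4 z 195.8 mm tilt -22.7 F chest 0.8 -0.9 1.4 t 11.93 gap 0.000 j [ 0.16  0.16  1.77 -0.42  1.25  0.14]
[0.4, 0.2, -0.5] [-0.2, 0.6, -0.0]
[0.5, 0.5, 5.7] [2.1, 0.6, -0.0]
[0.5, 0.7, 11.9] [4.4, 0.6, -0.0]
[0.6, 0.6, 18.0] [6.7, 0.6, -0.0]
[0.7, 0.2, 24.3] [9.0, 0.6, -0.1]
```

View pics/m3.png

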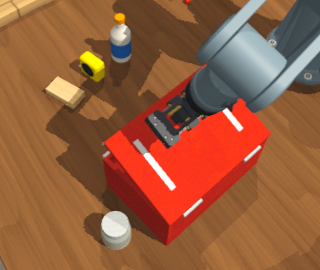

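The side view shows the lid partly lowered, with the fingertips on its outer face and everything else undisturbed. Continuing slowly.

```bash
python3 -m inch '[[0,0,4,1.7,0,0,255],[0,0,9,3.3,0,0,255],[0,1,14,5,0,0,255],[0,1,19,6.8,0,0,255],[1,0,24,9,0,0,255]]'; python3 lid.py .24 .2 .16 .12 .08
```

```text
time_s: 12.6
ee_pos: [0.5128, 0.0698, 0.1728]
orientation: [0.99, 0.078, 0.004, 0.118]
ft_force: [-0.1, -0.5, 1.5]
finger_gap: 0.0004
now chest x -48.1 y 0.5 z 172.8 mm tilt -13.6 F chest -0.5 0.1 1.5 t 12.60 gap 0.000 j [ 0.05  0.15  1.8  -0.26  1.19 -0.01]
[0.4, -0.2, -0.8] [-0.2, 0.7, -0.1]
[0.5, 0.1, 5.4] [2.1, 0.7, -0.1]
[0.6, 0.2, 11.7] [4.4, 0.7, -0.1]
[0.7, 0.1, 17.8] [6.7, 0.7, -0.2]
[0.7, -0.3, 24.1] [9.0, 0.7, -0.2]
```

```bash
python3 -m inch '[[0,0,4,1.7,0,0,255],[0,0,9,3.4,0,0,255],[0,0,14,5.2,0,0,255],[0,0,18.5,7,0,0,255],[0,0,23,9,0,0,255]]'; python3 lid.py .08 .06 .04 .02 0
```

```text
time_s: 13.22
ee_pos: [0.5134, 0.0646, 0.1502]
orientation: [0.996, 0.078, -0.002, 0.039]
ft_force: [1.2, 0.6, 2.0]
finger_gap: 0.0006
now chest x -53.3 y 0.7 z 150.2 mm tilt -4.4 F chest 0.4 -1.3 2.0 t 13.22 gap 0.001 j [-0.06  0.16  1.82 -0.09  1.15 -0.18]
[0.7, 0.1, 0.9] [-0.2, 0.7, -0.2]
[0.7, 0.4, 3.9] [1.0, 0.6, -0.2]
[0.8, 0.5, 7.0] [2.1, 0.6, -0.2]
[0.8, 0.6, 10.1] [3.3, 0.6, -0.2]
[0.8, 0.6, 13.2] [4.4, 0.6, -0.2]
```

```bash
python3 -m inch '[[0,0,3,1,0,0,255],[0,0,6,2,0,0,255],[0,0,9,3,0,0,255],[0,0,11,4,0,0,255],[0,0,13,4.5,0,0,255]]'; python3 lid.py 0
```

```text
time_s: 13.85
ee_pos: [0.5134, 0.0636, 0.1373]
orientation: [0.997, 0.078, -0.006, -0.001]
ft_force: [-6.7, -0.6, 17.8]
finger_gap: 0.0001
now chest x -54.3 y 0.9 z 137.3 mm tilt 0.1 F chest 0.5 6.7 17.8 t 13.85 gap 0.000 j [-0.11  0.18  1.83 -0.    1.14 -0.26]
[0.9, 0.7, 0.3] [-0.1, 0.7, -0.3]
```

Firm contact at z = 137.3 mm with 18 N, so the lid is on the rim. I'll press slightly more, hold, then lift straight off.

```bash
python3 -m inch '[[0,0,1,0,0,0,255],[0,0,1.5,0,0,0,255],[0,0,1.5,0,0,0,255],[0,0,1.5,0,0,0,255]]'; python3 -m inch '[[0,0,-5,0,0,0,255],[0,0,-40,0,0,0,255],[0,0,-90,0,0,0,255],[0,0,-140,0,0,0,255],[0,0,-180,0,0,0,255]]'; python3 go.py -.6 .43 .24 0
```

```text
time_s: 14.35
ee_pos: [0.5134, 0.0637, 0.1374]
orientation: [0.997, 0.078, -0.006, -0.001]
ft_force: [-7.1, -0.3, 13.9]
finger_gap: 0.0003
time_s: 14.98
ee_pos: [0.5155, 0.0639, 0.3194]
orientation: [0.997, 0.078, -0.005, -0.001]
ft_force: [1.3, -0.5, 0.1]
finger_gap: 0.0004
now chest x -54.4 y -1.3 z 319.4 mm tilt 0.1 F chest -0.7 -1.2 0.1 t 14.97 gap 0.000 j [-0.11  0.    1.64 -0.    1.51 -0.26]
[-428.3, 547.5, 82.5] [-0.1, 0.6, -0.2]
```

```bash
python3 -m inch '[[-428,547,0,0,0,0,255],[-428,547,0,0,0,0,255],[-428,547,0,0,0,0,255],[-428,547,0,0,0,0,255],[-428,547,0,0,0,0,255]]' | head -2;  python3 go.py -.6 .43 .3 0
```

```text
time_s: 15.6
ee_pos: [0.3624, -0.2106, 0.3197]
now chest x -300.9 y 193.8 z 319.7 mm tilt 0.1 F chest -0.6 -1.6 0.6 t 15.60 gap 0.001 j [-0.81 -0.24  1.86 -0.01  1.53 -0.96]
[-235.1, 299.9, 21.2] [-0.1, 0.5, -0.2]
```

```bash
python3 -m inch '[[-235,300,0,0,0,0,255],[-235,300,0,0,0,0,255],[-235,300,0,0,0,0,255],[-235,300,0,0,0,0,255],[-235,300,0,0,0,0,255]]' | head -2; python3 - <<'E'
from h import *
np.set_printoptions(precision=4,suppress=True)
a=capture('top');b=capture('side');cv2.imwrite('pics/fin.png',np.vstack([a[100:330],b[100:370]])[:,:,::-1])
cv2.imwrite('pics/fintop.png',a[:,:,::-1]);cv2.imwrite('pics/finside.png',b[:,:,::-1])
o=np.array([.5056,.1174]); x=np.array([-.1597,.9872]); y=np.array([-.9872,-.1597])
im=cv2.imread("pics/fintop.png"); h,s,v=cv2.split(cv2.cvtColor(im,cv2.COLOR_BGR2HSV))
for nm,m,z in (("strip",(s<70)&(v>150),.094),("red",((h<6)|(h>174))&(s>180)&(v>90),.137),("yel",(h>24)&(h<34)&(s>180)&(v>150),.062),("pale",(h>12)&(h<26)&(s<140)&(v>170),.022)):
    for c in comps("top",m,60):
        bx=cv2.boxPoints(cv2.minAreaRect(c)); X,Y=bx.mean(0)
        if 150<X<410 and 120<Y<310:
            P=onz("top",bx,z)[:,:2]-o; print(nm,cv2.contourArea(c),bx.mean(0).round(1),np.c_[P@x,P@y].round(4).tolist())
E
```

```text
time_s: 16.23
ee_pos: [0.2102, -0.4838, 0.3208]
strip 213.5 [230.9 271.2] [[0.055, 0.0924], [-0.0688, 0.0916], [-0.069, 0.1032], [0.0547, 0.1039]]
strip 100.5 [275.8 250.9] [[-0.1132, 0.0072], [-0.1215, 0.0071], [-0.1218, 0.131], [-0.1136, 0.131]]
strip 216.0 [216.2 184.4] [[0.0565, -0.1157], [-0.0678, -0.1167], [-0.0678, -0.1041], [0.0563, -0.1032]]
strip 135.5 [265.1 191.9] [[-0.112, -0.1361], [-0.1203, -0.1362], [-0.1212, -0.0096], [-0.113, -0.0095]]
strip 433.0 [203.5 148.5] [[0.0327, -0.2383], [-0.0216, -0.229], [-0.0112, -0.1638], [0.0427, -0.173]]
red 12170.0 [221.5 229.2] [[0.1054, -0.1526], [-0.1105, -0.1541], [-0.1109, 0.1527], [0.0985, 0.1521]]
yel 315.0 [373.6 219.4] [[-0.3281, 0.0217], [-0.3987, 0.0142], [-0.4012, 0.0454], [-0.3308, 0.0528]]
pale 514.0 [362.7 183.9] [[-0.3138, -0.0727], [-0.4003, -0.0989], [-0.4131, -0.052], [-0.3269, -0.026]]
pale 330.5 [204.  148.5] [[0.0452, -0.1921], [0.0354, -0.256], [-0.0145, -0.2475], [-0.0043, -0.1836]]
```

View pics/fin.png

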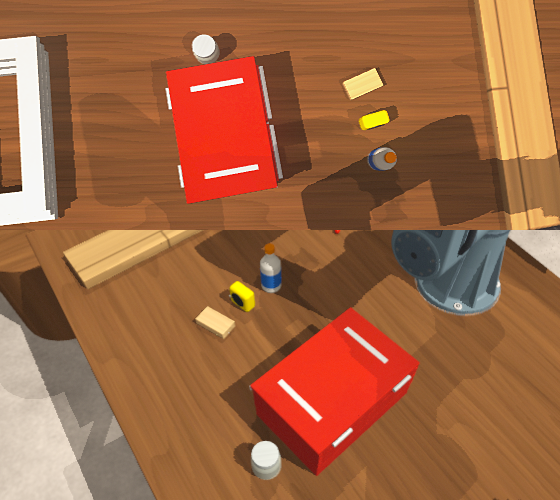

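The final views show the lid flat on the rim and both pulls tight against the chest. The glue, tape, offcut and jar are where they were. I'll let the arm settle and hand in.

```bash
python3 -m inch '[[0,0,0,0,0,0,255],[0,0,0,0,0,0,255],[0,0,0,0,0,0,255]]' && python3 -c "
from station import manip; print(manip.hand_in())"
```

```text
time_s: 16.7
ee_pos: [0.209, -0.4852, 0.32]
orientation: [0.997, 0.077, -0.005, -0.001]
ft_force: [0.3, 0.2, -0.5]
finger_gap: 0.0007
the job is handed in; nothing more can be done
None
```

The tool chest is closed and the job was handed in at 16.7 s. With the fingers closed, I pushed the left drawer home by its pull strip, then the right. I checked both in the top camera, then pressed the lid down from outside along its arc at about 0.25 rad/s.

- **Drawers:** both stalled on their stops under about 17–20 N. The pull fronts measure chest x −0.1217 (left) and −0.1208 (right), against −0.122 when home. The 1 mm difference on the right fits my roughly 0.5° error in the chest's yaw.
- **Lid:** the fingertips met a hard stop at z = 137.3–137.4 mm under 14–18 N, where 137 mm is fully shut. In the final pictures it lies flat. Its front edge measures about 4 mm further forward than nominal, which I put down to red pixels of the drawer or chest front merging into the outline.
- **Bystanders:** the tape and offcut centres are within about a pixel of where they started. The glue and jar I checked only by eye. The jar's detected outline moved by 2–3 px, because the raised lid had partly covered it at first.
- **Robot:** it ended clear of everything, with about 0.5 N on the force sensor. The peak reading I saw in the pushes was about 20 N.

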